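Charge the tilting mill stand, kickstand down, hold it upright

ROBOT

A 6-joint arm with a two-finger parallel gripper is mounted at the origin on the work surface. World frame = base frame: x ahead of the robot, y to its left, z up, the work surface at z = 0. Lengths are in m, angles in degrees, forces in N, time in s.
With the tool pointing down it reaches from about 0.25 to 0.725 m from the base axis. Payload 9.7 kg.
Tool frame: the origin (TCP) lies on the centre line of the jaws, within the pads' length; the fingertips stand 14 mm ahead of it and the grasp point (between the pads) lies 5 mm behind it; z points along the fingers, y is the line along which they close (so a half turn about z gives the same grasp; the last joint's range is limited). The gripper opens to 85 mm and grips with 20 to 120 N. Pads are 22 mm wide; open, the fingers measure 114 mm over their backs; the gripper's body (76 mm by 85 mm) begins 54 mm behind the grasp point. The pads swing forward as they close: fully open they stand 13 mm farther back than shut.
Start: joints at [76.089, 4.979, 10.078, 95.1, 0, 90], TCP at [0.132, 0.534, 0.245] pointing down, gripper open.
Joint ranges: [-179.16, 179.16], [-48.56, 103.87], [-65.8, 70.77], [-126.05, 130.52], [-82.76, 87.17], [-180, 180]. Speed limits (degrees/s): [127.2, 127.2, 147.25, 180, 180, 180].

INTERFACE

Orientations are given as [roll, pitch, yaw] about the fixed x, y, z axes, in that order (R = Rz(yaw) Ry(pitch) Rx(roll)).
In Python, from workcell import bot, camera, get_calibration, ticket gives the robot as it stands. The module is installed in compiled form; this text tells all that it offers.
- The arm moves only by the tool send_rows, never from a script. Its arguments are lists of equal length, an entry for each row: "linear": the shift along the tool's x, y, z in m, a list of three; "twist": the turn, a rotation vector about the tool's x, y, z in units of 10 degrees (1.0 is 10 degrees), a list of three; "gripper": the opening in per cent of the stroke, from 0 (shut) to 100 (fully open). In form: {"linear": [[x, y, z], ...], "twist": [[wx, wy, wz], ...], "gripper": [gripper, ...]}. A call has 1 to 8 rows; each row shifts and turns the commanded pose from where the row before left it, along the tool's axes as they then stand; what a row does not reach is not made up. A row lasts 1/8 s, in which the tool goes at most 62.5 mm and 10.7 degrees, less where a joint would pass 70% of its speed; a pose out of reach is approached as far as the arm can. A call with a gripper value outside its range is refused whole. The fingers move at their own pace and stop on an object; "grip_force" is the grip in N (left out, the last holds). Time passes only in rows, so rows that do not move let the fingers close. It gives the time, the measured TCP pose, the force, the opening and the grip force at its end, in the units of the state.
- bot.get_obs(): the state, without advancing time (a new reading comes with each control period).
- camera(name): name is "scene" or "top" or "wrist"; returns the picture (400x640x3 uint8, red, green, blue); there is no depth.
- get_calibration(name): a dict with "fx", "fy", "cx", "cy" (pixels), "origin" and "orientation" of the camera in the world; the wrist camera has in their place "hand_eye" (4x4, takes a point from camera to tool coordinates, whose origin is the TCP and whose axes are the flange's). Camera axes: x right, y down, z forward; pixel columns grow to the right and rows downward; lengths in m; the calibration is good to about 2 mm. A picture is of the moment at which its call begins: read the wrist's pose just before it. get_calibration takes no time and is no camera call.
- ticket.job_done(): hands the job in; it is judged then, once.
The state is a dict: "time": time; "q": joint angles; "qd": joint speeds; "joint_efforts": joint torques, N m; "ee_pos": TCP position; "tcp_rot": TCP orientation; "wrist_force": force on the tool from outside, world axes, zero at the start; "torque": the same for the moment, N m; "opening": finger opening in m; "grasp_force": force on a finger pad.
Only numpy, scipy, OpenCV 4.12 (cv2) and the standard library are available. Lean on these libraries where they do the work, as an engineer would, in place of code of your own. Each camera call takes 0.05 s, during which the arm holds its last target. There are 200 camera calls.

TASK

Pluck the tall ceramic grinding cylinder out of the pocket tray and stand it in the cup on top of the leaning steel stand, then flip the stand's kickstand over centre, all the way down to its stop. Last, raise the leaning frame by its handle bar until it stands upright and finish while still gripping the bar and holding it there, because it tips as soon as it is let go; the cylinder stays in the cup. Never let the frame tip over towards the kickstand side, and leave the short cylinder, the bead, the clamp and the beaker where they are.

Things in the scene. Friction and masses are not known exactly. Their poses are not given: they have to be found in the camera images.
- tall_cyl_center (a point): Centre (half-way up) of the white ceramic cylinder to be moved, 18 mm diameter, 40 mm tall, 35 g, standing upright in one of the tray's three pockets (any of them); its lower 12 mm are in the pocket, 28 mm stand above the tray's top. z axis: its own axis.
- tray: Grey plastic pocket tray, fixed, 56 x 160 mm, 18 mm high; origin at the centre of its underside; its y axis runs along the row of three round pockets (20 mm wide, 12 mm deep, 50 mm apart, the middle one at the tray's centre).
- short_cyl_center (a point): Bystander: centre of a short white ceramic cylinder, 18 mm diameter, 20 mm tall, in another pocket of the tray (8 mm stand proud). Leave it.
- bead_center (a point): Bystander: centre of a white ceramic ball, 18 mm diameter, in the remaining pocket (6 mm stand proud). Leave it.
- frame_hinge (a point): Point on the frame's hinge axis, 40 mm above the table, on the fixed steel base plate (10 mm thick, -125 to +95 mm in x, -137 to +68 mm in y of this point). y axis: hinge axis; x: the side to which the frame leans at the start, away from the robot within 0.35 rad; z up. A rest post 30 mm wide, 135 mm above the table, stands at x = 37 to 64 mm.
- frame (a joint): Lean of the frame (rad) about its hinge: 0 = upright, positive = towards the hinge's +x side. It starts at its stop, about 0.28, on the rest post. Let go when upright it falls to the -x side: with the kickstand down its foot catches it at about -0.18, with the kickstand up it falls over to -0.6. Frame and load weigh about 1.3 kg; raising it takes 1 to 3 N at the handle.
- cup (a point): Where the tall cylinder's centre comes to be: on the axis of the steel cup (z axis of this point, leaning with the frame), 20 mm above its inner floor. Cup: 30 mm wide inside, 38 mm outside, 16 mm deep, rim 4 mm below this point, on a round hub of 72 mm diameter on top of the frame's 24 mm square post. Frame upright: 188 mm above the hinge, 10 mm to -x.
- handle_grip (a point): Point on the axis of the handle bar where to grip it. The bar: round, level, steel, 14 mm diameter, sticking out 76 mm from the hub's rim to +y, parallel to the hinge axis. This point: 80 mm to the +y side of the hub's centre, 32 mm from the bar's free end, 157 mm above the hinge and 10 mm to -x when the frame is upright. It turns with the frame about the hinge; the bar may turn in the grip.
- kickstand (a joint): Angle of the kickstand leg relative to the frame (rad): 0 = stowed (leg points up, 0.25 rad to -x of the frame's own up direction), grows as the leg swings over to -x and down, 2.25 = fully down at its stop. A counterweight (36 mm disc) holds it at 0 (under 1.5 N at the peg); past its centre, at about 1.0, the leg snaps down by itself to the stop and stays there.
- kick_peg (a point): Middle of the round aluminium foot peg at the end of the kickstand leg: 12 mm diameter, parallel to the hinge axis; its free part is 42 mm long, from the leg outward to -y, and this point lies 23 mm outward of the leg's side. At the start it is the highest end of the leg, about 230 mm above the table.
- kick_hinge (a point): Point on the kickstand's pivot axis, level along that axis with the foot-peg point: the peg circles it at radius 115 mm in the plane square to the hinge axis. The leg is a 10 mm round bar, 28 mm toward +y of this plane. In the upright frame the pivot is 80 mm above the frame's hinge.
- clamp: Bystander: loose steel pipe clamp ring, 72 mm diameter, 16 mm high, with a wing nut at one side; origin at the ring's centre, underside. Leave it.
- beaker: Bystander: steel beaker, 68 mm diameter, 75 mm high; origin at the centre of its underside. Leave it.

How it is judged:
By the outcome, as a careful person would: the job done as asked, in the order asked, and still so for the second after the job is handed in, while the arm keeps its last pose, push and grip.
It also fails if it takes over 72 s, if anything falls off the work surface, if the arm or the gripper's body presses on something with over 40 N, if the wrist force passes 120 N, or if a joint passes its speed limit or range.

## Working session

There is one attempt and no reset: what is moved stays moved. The work goes in short steps, Python scripts to look and compute and a tool call to move; the robot and the scene stay as the last step left them, time stands still between calls to the robot, and variables do not carry over. Pictures are saved under pics/ and viewed, at most 10 in all, crops included, and the job is handed in when it is done.

Besides the shell and the picture viewer there is one more tool, called in YAML: its name, and indented under it one key for each argument. send_rows: Moves the arm, as the interface text tells. Its arguments: {"type":"object","properties":{"linear":{"type":"array"},"twist":{"type":"array"},"gripper":{"type":"array"},"grip_force":{"type":"number"}},"required":["linear","twist","gripper"]}

```bash
mkdir -p pics; python3 - <<'E'
from workcell import bot,camera,get_calibration
import cv2,numpy as np
o=bot.get_obs();print(o)
for n in("scene","top","wrist"):
    print(n,get_calibration(n))
    cv2.imwrite(f"pics/{n}0.png",camera(n)[...,::-1])
E
```

```text
{'time': 0.0, 'q': array([ 7.60892481e+01,  5.01059223e+00,  1.00338388e+01,  9.50994869e+01,
       -7.45666031e-04,  9.00003273e+01]), 'qd': array([-0.08724366,  0.00320006, -0.07714426, -0.03971767,  0.11840361,
        0.08102743]), 'joint_efforts': array([ 2.76390594e-03, -5.20387745e+01,  4.64802217e+01,  1.64272625e-02,
        6.34498406e-05,  1.60182694e-07]), 'ee_pos': array([0.13217744, 0.53366009, 0.24458242]), 'tcp_rot': array([-1.79923760e+02,  7.46100938e-04,  1.66088922e+02]), 'wrist_force': array([-0.75616124, -0.85071538,  0.9012042 ]), 'torque': array([ 0.00500134,  0.00568089, -0.02185723]), 'grasp_force': 0.0, 'opening': 0.08525063695035805}
scene {'fx': 504.7736812948736, 'fy': 504.7736812948736, 'cx': 316.92902824252593, 'cy': 196.29579205197058, 'origin': array([1.00331613, 0.7442884 , 1.03287065]), 'orientation': array([-137.87859689,   -0.74591669,  152.80592417])}
top {'fx': 462.9057845530479, 'fy': 462.9057845530479, 'cx': 320.7488159338953, 'cy': 197.23963699444965, 'origin': array([0.45332033, 0.03333739, 1.23821419]), 'orientation': array([-1.72389329e+02, -2.64462632e-02, -9.03500773e+01])}
wrist {'fx': 343.59442397859067, 'fy': 343.59442397859067, 'cx': 318.67293706637804, 'cy': 198.71308850190437, 'hand_eye': array([[-1.11810250e-03, -9.59625648e-01, -2.81278094e-01,
         7.32531034e-02],
       [ 9.99999374e-01, -1.06333346e-03, -3.47342145e-04,
        -5.08855734e-04],
       [ 3.42260217e-05, -2.81278307e-01,  9.59626236e-01,
        -1.28129745e-01],
       [ 0.00000000e+00,  0.00000000e+00,  0.00000000e+00,
         1.00000000e+00]])}
```

View pics/scene0.png

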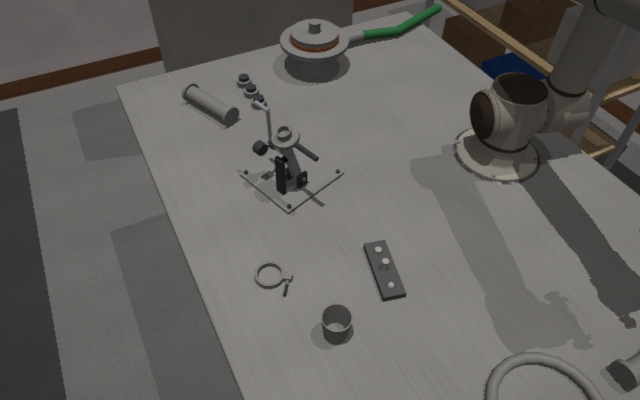

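View pics/top0.png

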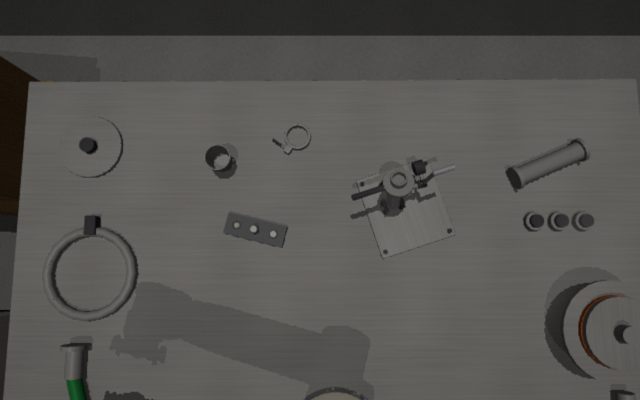

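The scene shows the tray at about (385,270) and the stand at (285,165). The top view shows the tray at (255,230) and the stand at (400,190), with the handle pointing left at (370,190) and the peg at (440,170). I'll enlarge both.

```bash
cat > h.py <<'E'
import numpy as np,cv2
from scipy.spatial.transform import Rotation as R
from workcell import bot,camera,get_calibration
def cam(n,o=None):
    c=get_calibration(n);K=np.array([[c['fx'],0,c['cx']],[0,c['fy'],c['cy']],[0,0,1]])
    if n!='wrist': return K,np.array(c['origin']),R.from_euler('xyz',c['orientation'],degrees=True).as_matrix()
    H=np.array(c['hand_eye']);Rt=R.from_euler('xyz',o['tcp_rot'],degrees=True).as_matrix()
    return K,o['ee_pos']+Rt@H[:3,3],Rt@H[:3,:3]
def ray(C,uv):
    K,p,M=C; d=M@np.linalg.solve(K,[uv[0],uv[1],1]); return p,d/np.linalg.norm(d)
def onz(C,uv,z):
    p,d=ray(C,uv); return p+d*(z-p[2])/d[2]
def proj(C,P):
    K,p,M=C; q=K@(M.T@(np.array(P)-p)); return q[:2]/q[2]
def cross(C1,a,C2,b):
    p,d=ray(C1,a);q,e=ray(C2,b)
    s=np.linalg.lstsq(np.c_[d,-e],q-p,rcond=None)[0]
    A=p+d*s[0];B=q+e*s[1];return (A+B)/2,np.linalg.norm(A-B)
E
python3 - <<'E'
import cv2,numpy as np
s=cv2.imread('pics/scene0.png');t=cv2.imread('pics/top0.png')
def c(i,x,y,w,h,k):return cv2.convertScaleAbs(cv2.resize(i[y:y+h,x:x+w],None,fx=k,fy=k,interpolation=cv2.INTER_CUBIC),alpha=1.5,beta=10)
a=np.hstack([c(s,230,90,130,125,3),c(t,340,145,130,125,3)])
b=np.hstack([c(s,350,230,65,75,3),c(t,215,200,130,75,3)])
b=np.hstack([b,np.zeros((b.shape[0],a.shape[1]-b.shape[1],3),np.uint8)])
cv2.imwrite('pics/m.png',np.vstack([a,b]))
from h import *
T=cam('top')
for n,uv,z in[('tray',(256,230),.018),('hub',(399,181),.228),('plate1',(385,252),.01),('plate2',(450,231),.01)]:print(n,onz(T,uv,z))
E
```

```text
tray [0.53032109 0.20287682 0.018     ]
hub [ 0.6234959  -0.14128485  0.228     ]
plate1 [ 0.47080786 -0.13666491  0.01      ]
plate2 [ 0.52504805 -0.31036548  0.01      ]
```

View pics/m.png

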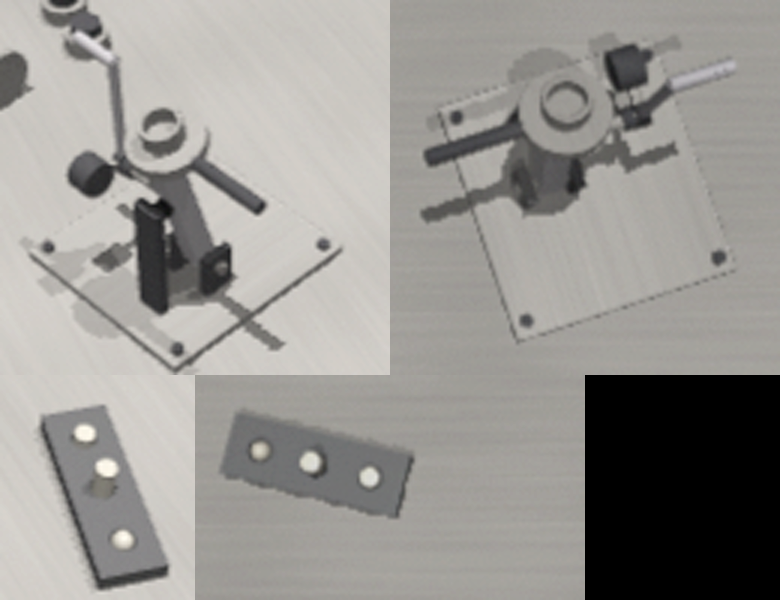

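The montage shows the tall cylinder in the middle pocket, the stand leaning away from the robot, the handle to its +y side and the kick peg to its −y side. Next I'll compute positions.

```bash
cat > geo.py <<'E'
from h import *
T=cam('top');S=cam('scene')
st=lambda x,y:(340+(x-390)/3,145+y/3); ss=lambda x,y:(230+x/3,90+y/3)
E
python3 - <<'E'
from geo import *
np.set_printoptions(precision=4,suppress=True)
BL,BR,TL=[onz(T,st(*p),.01) for p in((518,341),(735,268),(437,107))]
BLs,TLs=[onz(S,ss(*p),.01) for p in((340,250),(172,369))]
print('top BL BR TL',BL,BR,TL,np.linalg.norm(BR-BL),np.linalg.norm(TL-BL)); print('scene BL, TL',BLs,TLs)
ax=(TL-BL)/np.linalg.norm(TL-BL); ay=(BL-BR)/np.linalg.norm(BL-BR)
phi=np.arctan2(ax[1],ax[0]);phi2=np.arctan2(-ay[0],ay[1]);print('yaw',np.degrees([phi,phi2]))
ph=(phi+phi2)/2;X=np.array([np.cos(ph),np.sin(ph),0]);Y=np.array([-X[1],X[0],0])
H=(TL+BR)/2; H=H+X*15+Y*34.5/1000 if 0 else H+X*.015+Y*.0345; H[2]=.04
print('hinge',H)
def f(a,h,x):return np.array([x*np.cos(a)+h*np.sin(a),0,h*np.cos(a)-x*np.sin(a)])
for n,sp,tp in[('cuprim',(162,127),(568,103)),('peg mid',(96,50),(704,77)),('handletip',(261,206),(430,157)),('peg tip',(76,37),(735,66)),('pegleg',(116,62),(672,87))]:
    P,g=cross(S,ss(*sp),T,st(*tp));d=P-H;print(n,P,'gap',g,'local',d@X,d@Y,d[2])
print('cup rim exp',f(.28,.184,-.01),'handle',f(.28,.157,-.01))
tt=lambda x,y:(215+(x-195)/3,200+(y-375)/3); ts=lambda x,y:(350+x/3,230+(y-375)/3)
c=[onz(T,tt(*p),.018) for p in((238,410),(412,454),(398,517),(222,473))]
print('tray c',np.mean(c,0),[np.linalg.norm(c[i]-c[i-1]) for i in range(4)]); v=c[0]-c[1];print('tray y yaw',np.degrees(np.arctan2(v[1],v[0])))
print('tall top', onz(T,tt(310,461),.046),onz(S,ts(107,468),.046))
E
```

```text
top BL BR TL [ 0.4534 -0.1301  0.01  ] [ 0.5161 -0.3232  0.01  ] [ 0.6618 -0.0624  0.01  ] 0.20305847125455823 0.2191118856038027
scene BL, TL [ 0.461  -0.1173  0.01  ] [ 0.6662 -0.0543  0.01  ]
yaw [17.9899 17.9905]
hinge [ 0.5926 -0.1554  0.04  ]
cuprim [ 0.6291 -0.1445  0.2068] gap 0.004305028256623579 local 0.038048397993878234 -0.0009481381380938831 0.16676688653692903
peg mid [ 0.6452 -0.2433  0.2233] gap 0.004277843439225876 local 0.022887048007368523 -0.0998159621500433 0.18334125877019716
handletip [ 0.5905 -0.0408  0.1887] gap 0.0057552399996172515 local 0.03341084316461353 0.10959534973321651 0.14868381812455336
peg tip [ 0.6536 -0.2667  0.2238] gap 0.003620807296238895 local 0.02359290409592142 -0.124727188743829 0.18376802714741938
pegleg [ 0.6373 -0.2186  0.2251] gap 0.004612473103643521 local 0.023008692290880813 -0.07398098623075354 0.1851233214534603
cup rim exp [0.0412 0.     0.1796] handle [0.0338 0.     0.1536]
tray c [0.5318 0.2035 0.018 ] [np.float64(0.05694569864294032), np.float64(0.15878563058364747), np.float64(0.05630704408588525), np.float64(0.15952611775551456)]
tray y yaw 75.4863866966712
tall top [0.532  0.2059 0.046 ] [0.5328 0.2127 0.046 ]
```

send_rows:
  linear:
    - [-0.052, -0.0246, 0.009]
    - [-0.052, -0.0246, 0.009]
    - [-0.052, -0.0246, 0.009]
    - [-0.052, -0.0246, 0.009]
    - [-0.052, -0.0246, 0.009]
    - [-0.052, -0.0246, 0.009]
    - [-0.052, -0.0246, 0.009]
    - [-0.052, -0.0246, 0.009]
  twist:
    - [0, 0, 0]
    - [0, 0, 0]
    - [0, 0, 0]
    - [0, 0, 0]
    - [0, 0, 0]
    - [0, 0, 0]
    - [0, 0, 0]
    - [0, 0, 0]
  gripper: [100, 100, 100, 100, 100, 100, 100, 100]

```text
time: 1.15
ee_pos: [0.4899, 0.2413, 0.1729]
tcp_rot: [180.0, -0.0, 166.1]
wrist_force: [-0.1, 0.6, 0.5]
opening: 0.0855
grasp_force: 0.0
```

send_rows:
  linear:
    - [-0.052, -0.0246, 0.009]
    - [0, 0, 0]
    - [0, 0, 0]
    - [0, 0, 0]
    - [0, 0, 0]
    - [0, 0, 0]
    - [0, 0, 0]
    - [0, 0, 0]
  twist:
    - [0, 0, 0]
    - [0, 0, 1]
    - [0, 0, 1]
    - [0, 0, 1]
    - [0, 0, 1]
    - [0, 0, 1]
    - [0, 0, 1]
    - [0, 0, 1]
  gripper: [60, 60, 60, 60, 60, 60, 60, 60]

```text
time: 2.15
ee_pos: [0.5331, 0.2064, 0.164]
tcp_rot: [-180.0, 0.0, 95.8]
wrist_force: [-0.6, 0.4, 0.6]
opening: 0.0513
grasp_force: 0.0
```

send_rows:
  linear:
    - [0, 0, 0]
    - [0, 0, 0]
    - [0, 0, 0]
    - [0, 0, 0]
  twist:
    - [0, 0, 1]
    - [0, 0, 1]
    - [0, 0, 0]
    - [0, 0, 0]
  gripper: [60, 60, 60, 60]

```text
time: 2.65
ee_pos: [0.5332, 0.2064, 0.1641]
tcp_rot: [-180.0, 0.0, 76.3]
wrist_force: [0.3, -0.8, -0.2]
opening: 0.051
grasp_force: 0.0
```

```bash
cat >> h.py <<'E'
def rows(o,P,eul=None):
    "shift in tool axes to P, then remaining rotvec (tool axes, units of 10 deg)"
    Rt=R.from_euler('xyz',o['tcp_rot'],degrees=True)
    s=Rt.inv().apply(np.array(P)-o['ee_pos'])
    w=None if eul is None else np.degrees((Rt.inv()*eul).as_rotvec())/10
    return s.round(4),w
E
python3 - <<'E'
from h import *
o=bot.get_obs();C=cam('wrist',o);i=camera('wrist');cv2.imwrite('pics/w1.png',i[...,::-1])
print(o['time'],o['ee_pos'],o['tcp_rot'],o['q'],o['opening'],proj(C,(.532,.206,.046)))
g=cv2.cvtColor(i,cv2.COLOR_RGB2GRAY)
E
```

```text
2.65 [0.53319038 0.20642156 0.16410248] [-1.79984724e+02  1.22289662e-02  7.63073875e+01] [ 2.11642408e+01  7.08920361e+00  3.38574845e+00  8.63160689e+01
 -1.30449714e-03  1.24856855e+02] 0.05096518602580495 [319.74600499 198.02924333]
```

View pics/w1.png

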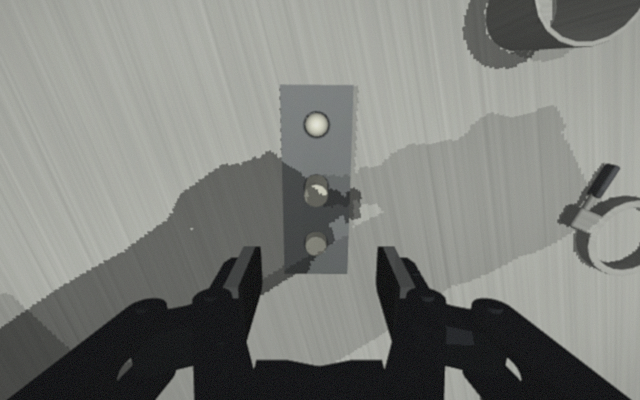

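The wrist view shows the tall cylinder's top disc near (316,197), about 2.6 mm off the jaw centre line. The bead is at (317,124) and the short cylinder at (316,244). I'll correct and descend.

send_rows:
  linear:
    - [0, -0.0025, 0.03]
    - [0, 0, 0.03]
    - [0, 0, 0.03]
    - [0, 0, 0.02]
    - [0, 0, 0.012]
    - [0, 0, 0]
    - [0, 0, 0]
    - [0, 0, 0]
  twist:
    - [0, 0, 0]
    - [0, 0, 0]
    - [0, 0, 0]
    - [0, 0, 0]
    - [0, 0, 0]
    - [0, 0, 0]
    - [0, 0, 0]
    - [0, 0, 0]
  gripper: [60, 60, 60, 60, 60, 60, 10, 10]
  grip_force: 40

```text
time: 3.7
ee_pos: [0.5314, 0.2073, 0.0433]
tcp_rot: [179.9, -0.1, 76.1]
wrist_force: [-0.6, -0.9, 8.1]
opening: 0.0166
grasp_force: 41.2
```

send_rows:
  linear:
    - [0, 0, 0]
    - [0, 0, 0]
    - [0, 0, 0]
    - [0, 0, 0]
  twist:
    - [0, 0, 0]
    - [0, 0, 0]
    - [0, 0, 0]
    - [0, 0, 0]
  gripper: [10, 10, 10, 10]

```text
time: 4.2
ee_pos: [0.5314, 0.2073, 0.0434]
tcp_rot: [179.9, -0.1, 76.1]
wrist_force: [-2.1, -0.7, 5.7]
opening: 0.0163
grasp_force: 39.1
```

send_rows:
  linear:
    - [0, 0, -0.01]
    - [0, 0, -0.02]
    - [0, 0, -0.04]
    - [0, 0, -0.05]
    - [0, 0, -0.05]
    - [0, 0, -0.05]
    - [0, 0, 0]
    - [0, 0, 0]
  twist:
    - [0, 0, 0]
    - [0, 0, 0]
    - [0, 0, 0]
    - [0, 0, 0]
    - [0, 0, 0]
    - [0, 0, 0]
    - [0, 0, 0]
    - [0, 0, 0]
  gripper: [10, 10, 10, 10, 10, 10, 10, 10]

```text
time: 5.2
ee_pos: [0.5308, 0.207, 0.2621]
tcp_rot: [-180.0, 0.0, 76.1]
wrist_force: [0.8, 0.7, -0.4]
opening: 0.0162
grasp_force: 39.1
```

```bash
python3 - <<'E'
from h import *
o=bot.get_obs();C=cam('wrist',o);i=camera('wrist')[...,::-1];s=camera('scene')[...,::-1]
S=cam('scene');u=proj(S,o['ee_pos']).astype(int);print(o['ee_pos'],o['opening'],u)
a=cv2.convertScaleAbs(cv2.resize(i[180:400,220:420],None,fx=2,fy=2,interpolation=cv2.INTER_CUBIC),alpha=1.6,beta=20)
x,y=u;b=cv2.convertScaleAbs(cv2.resize(s[max(y-40,0):y+48,x-40:x+40],None,fx=5,fy=5,interpolation=cv2.INTER_CUBIC),alpha=1.6,beta=20)
cv2.imwrite('pics/g.png',np.hstack([a[:440],np.pad(b,((0,max(0,440-b.shape[0])),(0,0),(0,0)))[:440]]))
E
```

```text
[0.53079279 0.20702867 0.26205781] 0.016178522866845492 [396 198]
```

View pics/g.png

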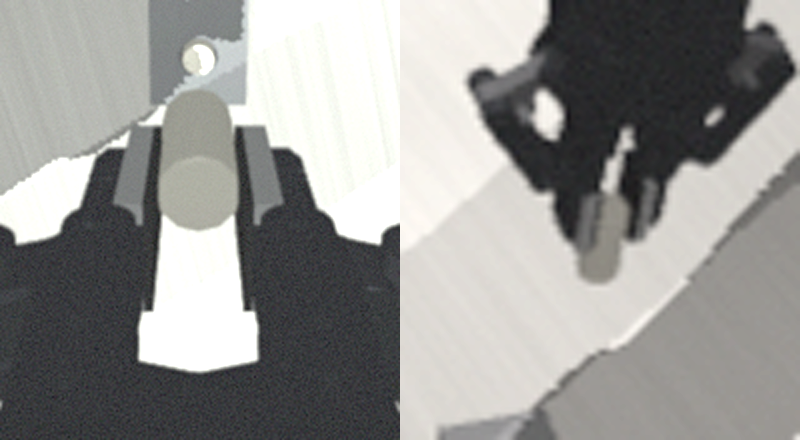

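The cylinder is held straight and centred between the pads, its top disc at wrist pixel (319,276). Next is a look pose above the cup along its leaning axis.

```bash
cat >> geo.py <<'E'
ph=np.radians(18);X=np.array([np.cos(ph),np.sin(ph),0]);Y=np.array([-X[1],X[0],0]);Z=np.array([0,0,1.]);H=np.array([.594,-.1545,.04])
def fr(a,x,y,h): return H+X*(x*np.cos(a)+h*np.sin(a))+Y*y+Z*(h*np.cos(a)-x*np.sin(a))
def tool(t): # tool y along X tilted down by t, tool z = -axis leaning t to +X
    y=X*np.cos(t)-Z*np.sin(t);z=-(Z*np.cos(t)+X*np.sin(t));return R.from_matrix(np.c_[np.cross(y,z),y,z])
E
python3 - <<'E'
from geo import *
o=bot.get_obs();c=get_calibration('wrist');Hh=np.array(c['hand_eye'])
d=Hh[:3,:3]@[(319-c['cx'])/c['fx'],(276-c['cy'])/c['fy'],1];p=Hh[:3,3];print('cyl top in tool',p+d*(-.0027-p[2])/d[2])
cup=fr(.28,-.01,0,.188);rim=fr(.28,-.01,0,.184);print('cup',cup,'rim',rim,'top ray',onz(T,st(568,103),rim[2]),onz(S,ss(162,127),rim[2]))
P=fr(.28,-.01,0,.188+.12);print('P',P)
print(rows(o,P,tool(.28)),tool(.28).as_euler('xyz',degrees=True))
E
```

```text
cyl top in tool [ 0.00151302 -0.00156759 -0.0027    ]
cup [ 0.63427183 -0.14141489  0.22344198] rim [ 0.63322051 -0.14175648  0.21959776] top ray [ 0.62867655 -0.14358865  0.21959776] [ 0.63342874 -0.12901895  0.21959776]
P [ 0.66581141 -0.13116706  0.33876863]
(array([-0.2957,  0.2125, -0.0778]), array([ 1.55022512, -0.44232416, -3.17066818])) [-1.63957182e+02 -1.27222187e-14  1.08000000e+02]
```

send_rows:
  linear:
    - [-0.037, 0.0266, -0.0097]
    - [-0.037, 0.0266, -0.0097]
    - [-0.037, 0.0266, -0.0097]
    - [-0.037, 0.0266, -0.0097]
    - [-0.037, 0.0266, -0.0097]
    - [-0.037, 0.0266, -0.0097]
    - [-0.037, 0.0266, -0.0097]
    - [-0.037, 0.0266, -0.0097]
  twist:
    - [0, 0, 0]
    - [0, 0, 0]
    - [0, 0, 0]
    - [0, 0, 0]
    - [0, 0, 0]
    - [0, 0, 0]
    - [0, 0, 0]
    - [0, 0, 0]
  gripper: [10, 10, 10, 10, 10, 10, 10, 10]

```text
time: 6.3
ee_pos: [0.6664, -0.1328, 0.339]
tcp_rot: [-179.9, 0.0, 76.1]
wrist_force: [1.3, -0.0, 1.2]
opening: 0.0158
grasp_force: 39.1
```

send_rows:
  linear:
    - [0, 0, 0]
    - [0, 0, 0]
    - [0, 0, 0]
    - [0, 0, 0]
    - [0, 0, 0]
    - [0, 0, 0]
  twist:
    - [0.39, -0.11, -0.79]
    - [0.39, -0.11, -0.79]
    - [0.39, -0.11, -0.79]
    - [0.38, -0.11, -0.8]
    - [0, 0, 0]
    - [0, 0, 0]
  gripper: [10, 10, 10, 10, 10, 10]

```text
time: 7.05
ee_pos: [0.64, -0.1276, 0.3188]
tcp_rot: [-165.4, 0.7, 108.0]
wrist_force: [-0.3, 0.1, 0.6]
opening: 0.0163
grasp_force: 39.4
```

```bash
python3 - <<'E'
from geo import *
o=bot.get_obs();C=cam('wrist',o);i=camera('wrist')[...,::-1]
print(o['ee_pos'],o['tcp_rot'],o['q'],'rim',proj(C,fr(.28,-.01,0,.184)),'hgrip',proj(C,fr(.28,-.01,.08,.157)),'hend',proj(C,fr(.28,-.01,.112,.157)))
cv2.imwrite('pics/w2.png',cv2.convertScaleAbs(i,alpha=1.4,beta=10))
E
```

```text
[ 0.6399744  -0.12761751  0.31883084] [-165.44182351    0.67615872  107.95209896] [ -8.37971523  44.43302607  70.68280191 129.06838205  -6.99216708
  64.54096464] rim [341.79162687 220.38081146] hgrip [340.06839907 100.86917739] hend [340.70182878  51.96380039]
```

View pics/w2.png

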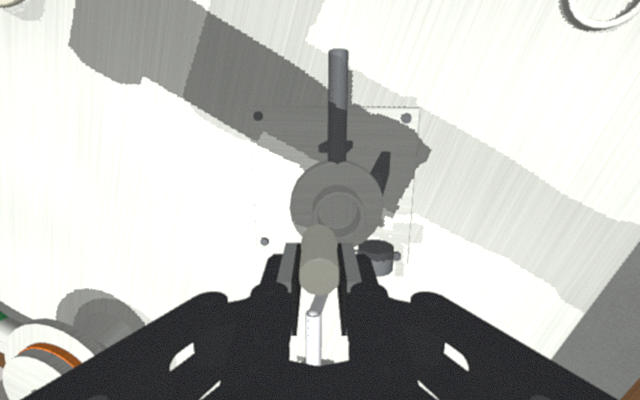

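The cup is seen at about (338,212) against a predicted (342,220), and the handle end at (338,50) as predicted. The arm is at its q3/q4 limits, and lower down should be easier. I'll enlarge the cup.

```bash
python3 - <<'E'
from geo import *
o=bot.get_obs();C=cam('wrist',o);i=camera('wrist')[...,::-1]
k=5;x0,y0=275,145;a=cv2.resize(i[y0:y0+115,x0:x0+130],None,fx=k,fy=k,interpolation=cv2.INTER_CUBIC)
a=cv2.normalize(np.clip(a,30,150),None,0,255,cv2.NORM_MINMAX)
def ring(r,h,col):
    for t in np.linspace(0,2*np.pi,60):
        u=proj(C,fr(.28,-.01+r*np.cos(t),r*np.sin(t),h));cv2.circle(a,tuple(int(v) for v in ((u-[x0,y0])*k+k/2)),1,col,-1)
ring(.015,.184,(0,0,255));ring(.019,.184,(0,0,255));ring(.036,.166,(0,255,0))
cv2.imwrite('pics/cup.png',a)
E
```

```text
(no output)
```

View pics/cup.png

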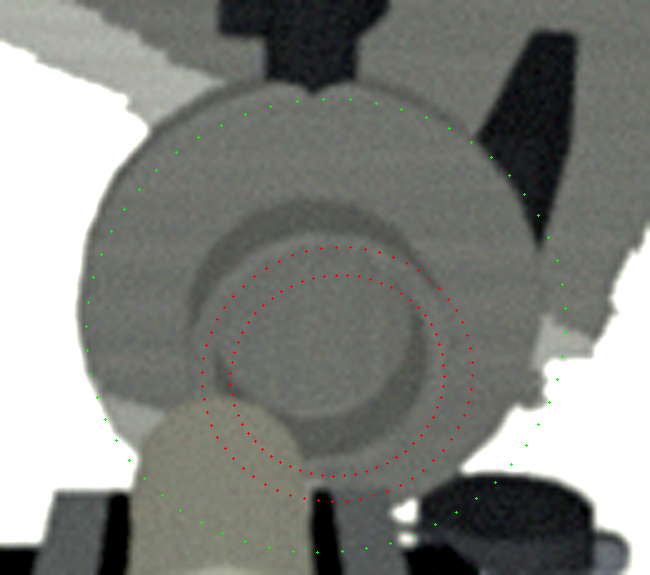

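The real rim centre is offset about (-3,-3) px from the prediction, so I'm updating the hinge estimate by −2 mm X and +2 mm Y.

```bash
sed -i 's/H=np.array(\[.594,-.1545,.04\])/H=np.array([.5915,-.1532,.04])/' geo.py; python3 - <<'E'
from geo import *
o=bot.get_obs();t=np.radians(180-165.44)
print('pre',fr(.28,-.009,-.001,.188+.0173+.045),rows(o,fr(.28,-.009,-.001,.188+.0173+.045),tool(.28)))
E
```

```text
pre [ 0.64936916 -0.13544863  0.28303938] (array([-0.0098,  0.0157,  0.0337]), array([ 0.15234305,  0.06727875, -0.0195633 ]))
```

send_rows:
  linear:
    - [-0.005, 0.008, 0.017]
    - [-0.0048, 0.0077, 0.0167]
    - [0, 0, 0]
    - [0, 0, 0]
    - [0, 0, 0]
  twist:
    - [0, 0, 0]
    - [0, 0, 0]
    - [0.15, 0.07, -0.02]
    - [0, 0, 0]
    - [0, 0, 0]
  gripper: [10, 10, 10, 10, 10]

```text
time: 7.78
ee_pos: [0.6496, -0.1354, 0.2831]
tcp_rot: [-164.0, -0.0, 108.1]
wrist_force: [0.5, -0.2, -0.1]
opening: 0.0164
grasp_force: 39.4
```

```bash
python3 - <<'E'
from geo import *
o=bot.get_obs();print(o['ee_pos'],o['tcp_rot'],o['q'])
for k in(.03,.045,0.0):print(k,rows(o,fr(.28,-.009,-.001,.188+.0173+k),tool(.28)))
E
```

```text
[ 0.64956271 -0.13539142  0.28314098] [-1.64008896e+02 -5.07833465e-03  1.08088205e+02] [ -8.8534677   44.89194715  66.65078974 126.09208472  -7.16591935
  63.95979656]
0.03 (array([ 0.    , -0.0002,  0.0152]), array([0.00517101, 0.00194566, 0.00861824]))
0.045 (array([ 0.    , -0.0002,  0.0002]), array([0.00517101, 0.00194566, 0.00861824]))
0.0 (array([ 0.    , -0.0002,  0.0452]), array([0.00517101, 0.00194566, 0.00861824]))
```

send_rows:
  linear:
    - [0, 0, 0.01]
    - [0, 0, 0.01]
    - [0, 0, 0.008]
    - [0, 0, 0.006]
    - [0, 0, 0.004]
    - [0, 0, 0.003]
    - [0, 0, 0]
    - [0, 0, 0]
  twist:
    - [0, 0, 0]
    - [0, 0, 0]
    - [0, 0, 0]
    - [0, 0, 0]
    - [0, 0, 0]
    - [0, 0, 0]
    - [0, 0, 0]
    - [0, 0, 0]
  gripper: [10, 10, 10, 10, 10, 10, 10, 10]

```text
time: 8.78
ee_pos: [0.6386, -0.1387, 0.2432]
tcp_rot: [-163.9, -0.1, 108.1]
wrist_force: [-0.0, -0.2, -0.2]
opening: 0.0159
grasp_force: 39.4
```

send_rows:
  linear:
    - [0, 0, 0.0015]
    - [0, 0, 0.0015]
    - [0, 0, 0]
    - [0, 0, 0]
  twist:
    - [0, 0, 0]
    - [0, 0, 0]
    - [0, 0, 0]
    - [0, 0, 0]
  gripper: [10, 10, 10, 10]

```text
time: 9.28
ee_pos: [0.6377, -0.1389, 0.2403]
tcp_rot: [-163.9, -0.1, 108.1]
wrist_force: [-0.1, 0.6, 1.5]
opening: 0.0162
grasp_force: 39.6
```

send_rows:
  linear:
    - [0, 0, 0.001]
    - [0, 0, 0.001]
    - [0, 0, 0]
    - [0, 0, 0]
  twist:
    - [0, 0, 0]
    - [0, 0, 0]
    - [0, 0, 0]
    - [0, 0, 0]
  gripper: [10, 10, 10, 10]

```text
time: 9.78
ee_pos: [0.6376, -0.139, 0.2402]
tcp_rot: [-164.1, 0.0, 108.1]
wrist_force: [3.4, 0.8, 12.1]
opening: 0.0162
grasp_force: 40.7
```

send_rows:
  linear:
    - [0, 0, -0.001]
    - [0, 0, 0]
    - [0, 0, 0]
    - [0, 0, 0]
    - [0, 0, -0.01]
    - [0, 0, -0.02]
    - [0, 0, -0.02]
    - [0, 0, -0.02]
  twist:
    - [0, 0, 0]
    - [0, 0, 0]
    - [0, 0, 0]
    - [0, 0, 0]
    - [0, 0, 0]
    - [0, 0, 0]
    - [0, 0, 0]
    - [0, 0, 0]
  gripper: [10, 25, 40, 40, 40, 40, 40, 40]

```text
time: 10.78
ee_pos: [0.6336, -0.1279, 0.3061]
tcp_rot: [-162.9, -0.4, 108.0]
wrist_force: [-46.0, 6.6, 3.7]
opening: 0.0343
grasp_force: 0.0
```

```bash
python3 - <<'E'
from geo import *
o=bot.get_obs();C=cam('wrist',o);i=camera('wrist')[...,::-1];s=camera('scene')[...,::-1]
print(o['time'],o['ee_pos'],o['tcp_rot'],o['q'],'cyltop',proj(C,fr(.28,-.01,0,.208)))
peg=fr(.28,0,0,.08)[:];a=.03
peg=peg+X*.115*np.sin(a)+Z*.115*np.cos(a)+Y*(-.0998);print('peg model',peg,'proj',proj(C,peg),proj(S,peg),proj(T,peg))
a=cv2.convertScaleAbs(i,alpha=1.4,beta=10)[:,160:520]
b=cv2.convertScaleAbs(cv2.resize(s[80:200,230:350],None,fx=400/120,fy=400/120,interpolation=cv2.INTER_CUBIC),alpha=1.5,beta=10)
cv2.imwrite('pics/w3.png',np.hstack([a,b]))
E
```

```text
10.775 [ 0.63363105 -0.12793499  0.30611073] [-162.87714576   -0.42946615  108.04247904] [ -8.41662881  45.84040065  70.76977853 130.52667383  -7.1674281
  64.45913817] cyltop [352.69643664 244.52193981]
peg model [ 0.64664694 -0.2402176   0.23183269] proj [321.30041028 362.97333369] [260.91207978 104.55269124] [443.72896223 170.11391286]
```

View pics/w3.png

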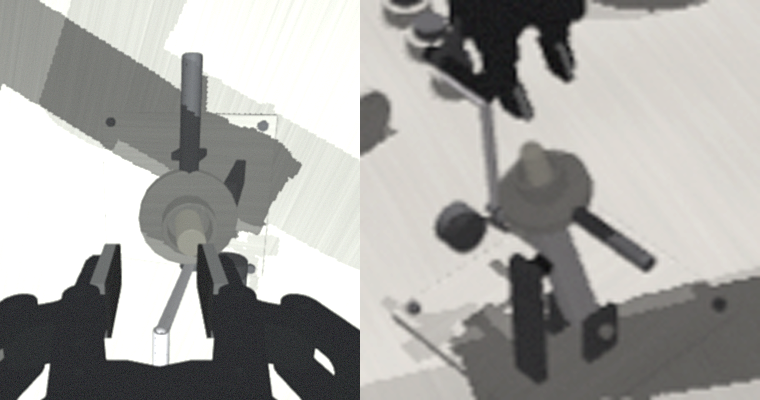

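The cylinder stands seated in the cup (wrist view ~(350,240); scene crop shows it upright). The peg is at (321,340) in the wrist view. The arm is at joint limits and reporting 46 N, so I'll undo the tilt straight away.

send_rows:
  linear:
    - [0, 0, 0]
    - [0, 0, 0]
    - [0, 0, 0]
    - [0, 0, 0]
  twist:
    - [-0.6, 0, 0]
    - [-0.6, 0, 0]
    - [-0.6, 0, 0]
    - [0, 0, 0]
  gripper: [0, 0, 0, 0]

```text
time: 11.38
ee_pos: [0.6318, -0.1284, 0.3101]
tcp_rot: [179.8, -0.3, 108.0]
wrist_force: [-0.1, 0.7, 0.2]
opening: 0.0002
grasp_force: 0.0
```

```bash
cat > kick.py <<'E'
from geo import *
L=np.array([.646,-.242,0])-H; yk=L@Y
def tcp(al,s,gap=0,t=-.35,rp=.0205):
    peg=H+X*(.022-.115*np.sin(al))+Y*yk+Z*(.077+.115*np.cos(al));Q=tool(t)
    return peg+Q.apply([0,rp+gap,-s])
E
python3 - <<'E'
from kick import *
o=bot.get_obs();print(o['ee_pos'],o['tcp_rot'],o['q'].round(1),o['wrist_force'],'yk',yk)
A=tcp(-.03,.06,.015);print('above',A,rows(o,A,tool(-.35)))
Q=tool(-.35);p=A
for al,s,g in[(-.03,-.01,.015),(-.03,-.01,0),(.3,-.01,0),(.6,-.006,0),(.9,0,0),(1.1,.003,0),(1.3,.005,0)]:
    n=tcp(al,s,g);print(al,n.round(3),'d tool',Q.inv().apply(n-p).round(4),'tip z',n[2]-.014*np.cos(.35));p=n
E
```

```text
[ 0.63183592 -0.12836997  0.31014248] [179.81867567  -0.31098465 107.97351595] [-11.6  21.6  37.3 105.7   0.4  60.4] [-0.12234359  0.69451915  0.20887975] yk -0.10129524484044426
above [ 0.65915451 -0.23772584  0.30048349] (array([-0.1125, -0.0078,  0.009 ]), array([-1.98720773, -0.03030129, -0.00811075]))
-0.03 [ 0.682 -0.23   0.235] d tool [-0.    0.    0.07] tip z 0.221576180937465
-0.03 [ 0.669 -0.235  0.23 ] d tool [ 0.    -0.015 -0.   ] tip z 0.21643271382563326
0.3 [ 0.633 -0.246  0.224] d tool [ 0.     -0.0369 -0.0081] tip z 0.2113481561939444
0.6 [ 0.602 -0.256  0.213] d tool [ 0.     -0.0342 -0.0006] tip z 0.2001555465105022
0.9 [ 0.576 -0.265  0.196] d tool [-0.     -0.0317  0.0074] tip z 0.18236333342409988
1.1 [ 0.564 -0.269  0.179] d tool [ 0.     -0.0183  0.0109] tip z 0.16585985917545698
1.3 [ 0.555 -0.272  0.159] d tool [-0.     -0.0152  0.0153] tip z 0.1463374159290379
```

send_rows:
  linear:
    - [-0.038, -0.0026, 0.003]
    - [-0.038, -0.0026, 0.003]
    - [-0.0365, -0.0026, 0.003]
    - [0, 0, 0]
    - [0, 0, 0]
    - [0, 0, 0]
    - [0, 0, 0]
  twist:
    - [0, 0, 0]
    - [0, 0, 0]
    - [0, 0, 0]
    - [-1, -0.015, 0]
    - [-1, -0.015, 0]
    - [0, 0, 0]
    - [0, 0, 0]
  gripper: [0, 0, 0, 0, 0, 0, 0]

```text
time: 12.25
ee_pos: [0.6629, -0.2378, 0.3014]
tcp_rot: [162.0, -0.1, 107.9]
wrist_force: [-0.4, -0.7, 0.1]
opening: 0.0
grasp_force: 0.0
```

```bash
python3 - <<'E'
from kick import *
o=bot.get_obs();print(o['ee_pos'],o['tcp_rot'],o['q'].round(1),rows(o,tcp(-.03,-.01,.015),tool(-.35)))
E
```

```text
[ 0.66285931 -0.23778579  0.30139191] [ 1.61975801e+02 -6.83439192e-02  1.07923757e+02] [-24.3  14.3  25.   87.3  12.1  49.2] (array([ 0.0011, -0.0011,  0.0697]), array([-0.20292783, -0.00397361, -0.00943719]))
```

send_rows:
  linear:
    - [0, 0, 0.025]
    - [0, 0, 0.025]
    - [0, 0, 0.02]
    - [0, -0.005, 0]
    - [0, -0.005, 0]
    - [0, -0.005, 0]
    - [0, 0, 0]
  twist:
    - [-0.2, 0, 0]
    - [0, 0, 0]
    - [0, 0, 0]
    - [0, 0, 0]
    - [0, 0, 0]
    - [0, 0, 0]
    - [0, 0, 0]
  gripper: [0, 0, 0, 0, 0, 0, 0]

```text
time: 13.12
ee_pos: [0.6705, -0.235, 0.2297]
tcp_rot: [159.9, -0.1, 107.9]
wrist_force: [0.6, -0.7, 1.1]
opening: -0.0001
grasp_force: 0.0
```

```bash
python3 - <<'E'
from kick import *
o=bot.get_obs();print(o['ee_pos'],o['tcp_rot'],o['wrist_force'],rows(o,tcp(.3,-.01),tool(-.35)))
s=camera('scene')[...,::-1];t=camera('top')[...,::-1]
f=lambda i,x,y,w,h:cv2.convertScaleAbs(cv2.resize(i[y:y+h,x:x+w],None,fx=4,fy=4,interpolation=cv2.INTER_CUBIC),alpha=1.5,beta=10)
cv2.imwrite('pics/k1.png',np.hstack([f(s,230,70,100,110),f(t,375,130,100,110)]))
E
```

```text
[ 0.67046346 -0.235025    0.22968189] [ 1.59852641e+02 -8.68735069e-02  1.07893250e+02] [ 0.59023702 -0.74862668  1.05652928] (array([ 0.0008, -0.0385, -0.0086]), array([ 0.00939168, -0.00448957, -0.01301036]))
```

View pics/k1.png

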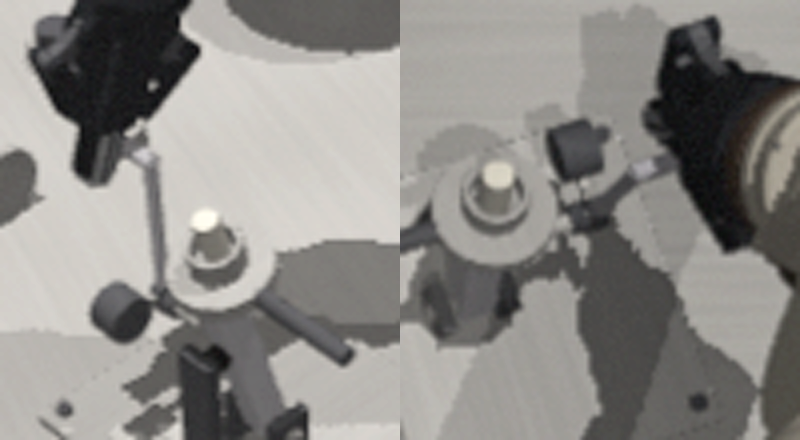

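The fingers sit just on the +X side of the peg (scene crop ~(110,160)), and the cylinder is seated in the cup. Now I'll push along the arc.

send_rows:
  linear:
    - [0, -0.0095, -0.002]
    - [0, -0.0095, -0.002]
    - [0, -0.0095, -0.002]
    - [0, -0.0095, -0.002]
    - [0, -0.0115, 0]
    - [0, -0.0115, 0]
    - [0, -0.0115, 0]
    - [0, 0, 0]
  twist:
    - [0, 0, 0]
    - [0, 0, 0]
    - [0, 0, 0]
    - [0, 0, 0]
    - [0, 0, 0]
    - [0, 0, 0]
    - [0, 0, 0]
    - [0, 0, 0]
  gripper: [0, 0, 0, 0, 0, 0, 0, 0]

```text
time: 14.22
ee_pos: [0.6026, -0.2567, 0.211]
tcp_rot: [159.9, -0.2, 107.9]
wrist_force: [0.5, 0.8, 0.6]
opening: 0.0002
grasp_force: 0.1
```

send_rows:
  linear:
    - [0, -0.0105, 0.002]
    - [0, -0.0105, 0.003]
    - [0, -0.0105, 0.003]
    - [0, -0.009, 0.005]
    - [0, -0.009, 0.006]
    - [0, -0.008, 0.008]
    - [0, -0.008, 0.008]
    - [0, 0, 0]
  twist:
    - [0, 0, 0]
    - [0, 0, 0]
    - [0, 0, 0]
    - [0, 0, 0]
    - [0, 0, 0]
    - [0, 0, 0]
    - [0, 0, 0]
    - [0, 0, 0]
  gripper: [0, 0, 0, 0, 0, 0, 0, 0]

```text
time: 15.22
ee_pos: [0.5556, -0.2714, 0.1547]
tcp_rot: [160.0, -0.2, 107.9]
wrist_force: [-0.7, 0.3, -0.2]
opening: -0.0
grasp_force: 0.0
```

```bash
python3 - <<'E'
from kick import *
o=bot.get_obs();print(o['time'],o['ee_pos'],o['tcp_rot'],o['wrist_force'])
s=camera('scene');cv2.imwrite('pics/s_k2.png',s[...,::-1]);cv2.imwrite('pics/t_k2.png',camera('top')[...,::-1])
# leg bright-peg checks: difference from start picture around the old peg
a=cv2.imread('pics/scene0.png');d=np.abs(a.astype(int)-s[...,::-1]).sum(2)
print('old peg region diff',d[100:112,252:270].mean(),'cup rim shift check')
t=camera('top')[...,::-1];
def bright(i,x0,y0,w,h,th):
    g=cv2.cvtColor(i,cv2.COLOR_BGR2GRAY)[y0:y0+h,x0:x0+w];n,l,st_,c=cv2.connectedComponentsWithStats((g>th).astype(np.uint8));return [(c[k]+[x0,y0],st_[k,4]) for k in range(1,n) if st_[k,4]>4]
for k in('k2',):print(bright(t,385,160,40,40,190),bright(cv2.imread('pics/s_k2.png'),265,110,40,40,190))
m=lambda al:H+X*(.022-.115*np.sin(al))+Y*yk+Z*(.077+.115*np.cos(al))
for al in(1.3,2.22):print(al,m(al),proj(S,m(al)),proj(T,m(al)))
E
```

```text
15.225 [ 0.55564316 -0.27135972  0.15467771] [159.95839132  -0.20851103 107.91073063] [-0.69244912  0.31729963 -0.16329316]
old peg region diff 58.958333333333336 cup rim shift check
[] []
1.3 [ 0.53833939 -0.27698105  0.14776237] [293.74188547 110.86376789] [451.79893457 221.93853224]
2.22 [ 0.55660364 -0.27104664  0.04747649] [289.68166124 141.11404964] [438.26577942 217.97816449]
```

send_rows:
  linear:
    - [0, 0, -0.04]
    - [0, 0, -0.05]
    - [0, 0, -0.05]
    - [0, 0, -0.03]
    - [0, 0, 0]
    - [0, 0, 0]
    - [0, 0, 0]
  twist:
    - [0, 0, 0]
    - [0, 0, 0]
    - [0, 0, 0]
    - [0, 0, 0]
    - [1, 0, 0]
    - [1, 0, 0]
    - [0, 0, 0]
  gripper: [0, 0, 30, 50, 50, 50, 50]

```text
time: 16.25
ee_pos: [0.5031, -0.2893, 0.3136]
tcp_rot: [-179.9, -0.3, 108.1]
wrist_force: [0.3, -0.6, -1.4]
opening: 0.0426
grasp_force: 0.0
```

```bash
python3 - <<'E'
from kick import *
o=bot.get_obs();print(o['time'],o['ee_pos'],o['tcp_rot'],o['opening'])
P=fr(.28,-.01,.08,.157);print('handle',P,'above',rows(o,P+[0,0,.15],tool(0)))
s=camera('scene')[...,::-1];t=camera('top')[...,::-1];w=camera('wrist')[...,::-1]
f=lambda i,x,y,w,h,k:cv2.convertScaleAbs(cv2.resize(i[y:y+h,x:x+w],None,fx=k,fy=k,interpolation=cv2.INTER_CUBIC),alpha=1.5,beta=10)
cv2.imwrite('pics/k3.png',np.hstack([f(s,235,90,100,120,4),f(t,360,140,100,120,4)]))
E
```

```text
16.25 [ 0.50306293 -0.28927851  0.31364107] [-179.9483974    -0.26361496  108.08476795] 0.042622513378560684
handle [ 0.59890275 -0.06667772  0.19364926] above (array([ 0.182 ,  0.1602, -0.0293]), array([-0.00517975, -0.02635767,  0.00848865]))
```

View pics/k3.png

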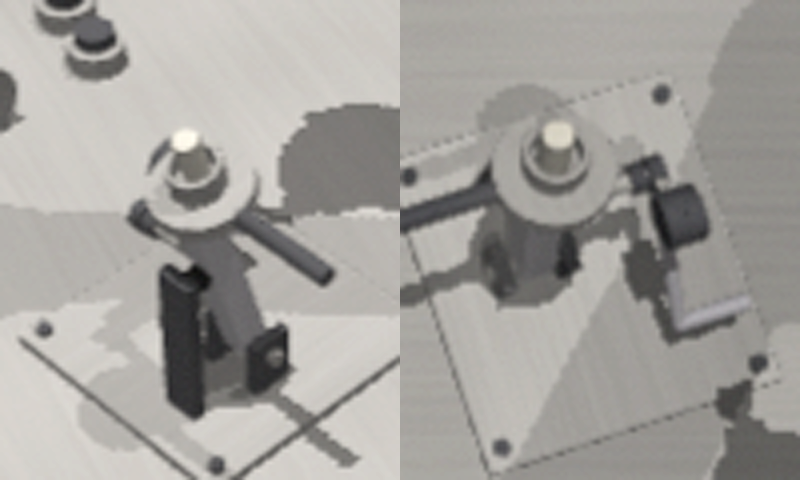

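The kickstand is fully down, with the peg at top-view (438,217.5) against a predicted (438.3,218.0) at the stop. The cylinder is still in the cup. Next is the handle.

send_rows:
  linear:
    - [0.036, 0.032, -0.006]
    - [0.036, 0.032, -0.006]
    - [0.037, 0.032, -0.006]
    - [0.037, 0.032, -0.006]
    - [0.036, 0.032, -0.005]
    - [0, 0, 0]
    - [0, 0, 0]
  twist:
    - [0, 0, 0]
    - [0, 0, 0]
    - [0, 0, 0]
    - [0, 0, 0]
    - [0, 0, 0]
    - [0, 0, 0]
    - [0, 0, 0]
  gripper: [50, 50, 50, 50, 50, 50, 50]

```text
time: 17.27
ee_pos: [0.5963, -0.0681, 0.3463]
tcp_rot: [179.8, -0.1, 107.9]
wrist_force: [-0.1, -0.4, -0.1]
opening: 0.0429
grasp_force: 0.0
```

```bash
cat > bar.py <<'E'
from geo import *
def bar(o,a,C,g):
    for y in(.06,.08,.1,.112):
        u=proj(C,fr(a,-.01,y,.157));r=int(round(u[1]));c=int(round(u[0]))
        print(y,u.round(1),'row',g[r,c-30:c+31].tolist())
E
python3 - <<'E'
from bar import *
o=bot.get_obs();C=cam('wrist',o);g=cv2.cvtColor(camera('wrist'),cv2.COLOR_RGB2GRAY)
print(o['ee_pos'],o['tcp_rot'],o['q'].round(1));bar(o,.28,C,g)
u=proj(C,fr(.28,-.01,.112,.157)).astype(int);print('along',u,g[u[1]-25:u[1]+25,u[0]].tolist())
E
```

```text
[ 0.59630748 -0.06805761  0.34632305] [ 1.79770758e+02 -1.08796195e-01  1.07904085e+02] [ -6.6  16.4  34.8 108.3   0.2  65.5]
0.06 [323.6 209.2] row [76, 81, 80, 77, 81, 79, 80, 80, 81, 81, 80, 80, 81, 80, 79, 79, 81, 81, 80, 80, 81, 71, 57, 49, 50, 65, 71, 77, 74, 77, 76, 72, 75, 74, 70, 65, 58, 64, 77, 76, 56, 35, 38, 38, 40, 40, 38, 35, 35, 46, 93, 148, 162, 161, 163, 159, 160, 159, 162, 159, 160]
0.08 [323.6 186.7] row [112, 92, 84, 79, 78, 79, 79, 79, 79, 81, 78, 77, 85, 107, 112, 121, 145, 153, 155, 160, 160, 119, 69, 40, 38, 42, 45, 41, 41, 42, 41, 40, 41, 43, 34, 39, 41, 89, 145, 164, 160, 160, 159, 161, 159, 159, 160, 160, 161, 159, 161, 159, 159, 159, 159, 160, 158, 159, 159, 160, 160]
0.1 [323.6 163.2] row [73, 74, 75, 74, 74, 74, 75, 72, 74, 73, 74, 71, 84, 112, 101, 92, 90, 75, 71, 76, 84, 64, 51, 52, 60, 63, 68, 69, 74, 74, 75, 75, 76, 75, 75, 71, 63, 69, 102, 123, 132, 130, 129, 131, 130, 131, 132, 129, 130, 129, 129, 128, 130, 131, 133, 131, 133, 133, 132, 132, 132]
0.112 [323.6 148.7] row [78, 81, 79, 79, 81, 75, 77, 78, 79, 77, 78, 80, 78, 79, 79, 79, 75, 79, 81, 82, 80, 76, 68, 57, 49, 44, 54, 55, 56, 55, 58, 56, 55, 57, 68, 82, 97, 117, 144, 152, 149, 152, 152, 155, 156, 153, 155, 154, 152, 151, 149, 150, 151, 153, 151, 153, 153, 153, 154, 156, 168]
along [323 148] [172, 173, 172, 175, 175, 177, 180, 179, 181, 178, 166, 155, 153, 152, 154, 153, 151, 151, 152, 151, 151, 151, 151, 153, 147, 103, 55, 50, 67, 73, 75, 74, 74, 73, 75, 74, 76, 75, 76, 74, 74, 77, 75, 73, 74, 77, 72, 76, 77, 71]
```

The bar measures within 0.5 mm of the prediction. Descend and grip.

send_rows:
  linear:
    - [0.0005, 0.003, 0.04]
    - [0, 0, 0.04]
    - [0, 0, 0.04]
    - [0, 0, 0.025]
    - [0, 0, 0.013]
    - [0, 0, 0]
    - [0, 0, 0]
    - [0, 0, 0]
  twist:
    - [0, 0, 0]
    - [0, 0, 0]
    - [0, 0, 0]
    - [0, 0, 0]
    - [0, 0, 0]
    - [0, 0, 0]
    - [0, 0, 0]
    - [0, 0, 0]
  gripper: [50, 50, 50, 50, 50, 50, 30, 20]
  grip_force: 40

```text
time: 18.32
ee_pos: [0.6003, -0.0658, 0.1885]
tcp_rot: [179.8, -0.1, 107.9]
wrist_force: [0.5, -0.7, 0.9]
opening: 0.017
grasp_force: 0.0
```

send_rows:
  linear:
    - [0, 0, 0]
    - [0, 0, 0]
    - [0, 0, 0]
    - [0, 0, 0]
  twist:
    - [0, 0, 0]
    - [0, 0, 0]
    - [0, 0, 0]
    - [0, 0, 0]
  gripper: [5, 5, 5, 5]

```text
time: 18.82
ee_pos: [0.6003, -0.0657, 0.1884]
tcp_rot: [179.8, -0.1, 107.9]
wrist_force: [0.0, -0.4, 6.2]
opening: 0.0127
grasp_force: 39.1
```

```bash
python3 - <<'E'
from geo import *
o=bot.get_obs();P=fr(.28,-.01,.08,.157);d=o['ee_pos']-P
print(o['ee_pos'],o['tcp_rot'],o['wrist_force'],o['opening'],'err X,Y,Z',d@X,d@Y,d[2],'upright',fr(0,-.01,.08,.157))
for a in(.28,.21,.14,.07,0):print(a,[(fr(a,-.01,.08,.157)-P)@v for v in(X,Z)])
E
```

```text
[ 0.60033202 -0.06570926  0.1884286 ] [ 1.79793437e+02 -7.81258664e-02  1.07934654e+02] [ 0.02638027 -0.36445798  6.20231297] 0.01267987187102019 err X,Y,Z 0.0016585960036987343 0.00047939828243179596 -0.005220661879022759 upright [ 0.55726808 -0.08020565  0.197     ]
0.28 [np.float64(0.0), np.float64(0.0)]
0.21 [np.float64(-0.010829387312862026), np.float64(0.0019861923097201084)]
0.14 [np.float64(-0.0217711734044394), np.float64(0.003210082251394214)]
0.07 [np.float64(-0.03277176541199833), np.float64(0.0036656752127080805)]
0 [np.float64(-0.04377728244145817), np.float64(0.0033507396995678396)]
```

send_rows:
  linear:
    - [0, -0.0027, -0.0005]
    - [0, -0.0027, -0.0005]
    - [0, -0.0027, -0.0005]
    - [0, -0.0027, -0.0005]
    - [0, -0.0028, -0.0003]
    - [0, -0.0028, -0.0003]
    - [0, -0.0027, -0.0003]
    - [0, -0.0027, -0.0003]
  twist:
    - [0, 0, 0]
    - [0, 0, 0]
    - [0, 0, 0]
    - [0, 0, 0]
    - [0, 0, 0]
    - [0, 0, 0]
    - [0, 0, 0]
    - [0, 0, 0]
  gripper: [5, 5, 5, 5, 5, 5, 5, 5]

```text
time: 19.82
ee_pos: [0.5798, -0.0723, 0.1916]
tcp_rot: [179.7, -0.1, 107.9]
wrist_force: [4.3, -0.8, -10.4]
opening: 0.0122
grasp_force: 39.0
```

send_rows:
  linear:
    - [0, -0.0028, -0.0001]
    - [0, -0.0028, -0.0001]
    - [0, -0.0028, -0.0001]
    - [0, -0.0027, -0.0001]
    - [0, -0.0028, 0]
    - [0, -0.0028, 0.0001]
    - [0, -0.0028, 0.0001]
    - [0, -0.0025, 0.0001]
  twist:
    - [0, 0, 0]
    - [0, 0, 0]
    - [0, 0, 0]
    - [0, 0, 0]
    - [0, 0, 0]
    - [0, 0, 0]
    - [0, 0, 0]
    - [0, 0, 0]
  gripper: [5, 5, 5, 5, 5, 5, 5, 5]

```text
time: 20.82
ee_pos: [0.5578, -0.0793, 0.1905]
tcp_rot: [179.9, -0.1, 107.9]
wrist_force: [1.7, -2.1, 3.4]
opening: 0.0129
grasp_force: 42.9
```

send_rows:
  linear:
    - [0, 0, 0]
    - [0, 0, 0]
    - [0, 0, 0]
    - [0, 0, 0]
  twist:
    - [0, 0, 0]
    - [0, 0, 0]
    - [0, 0, 0]
    - [0, 0, 0]
  gripper: [5, 5, 5, 5]

```text
time: 21.32
ee_pos: [0.5582, -0.0792, 0.1905]
tcp_rot: [179.9, -0.1, 107.9]
wrist_force: [0.2, -3.1, 3.5]
opening: 0.0127
grasp_force: 42.9
```

```bash
python3 - <<'E'
from geo import *
o=bot.get_obs();d=o['ee_pos']-fr(0,-.01,.08,.157);print(o['ee_pos'],o['tcp_rot'],o['wrist_force'],o['opening'],o['grasp_force'],'err',d@X,d@Y,d[2])
t=camera('top');s=camera('scene');w=camera('wrist');C=cam('wrist',o)
def top(im,u,r=22):
    g=cv2.cvtColor(im,cv2.COLOR_RGB2GRAY);x,y=u.astype(int);x0,y0=max(x-r,0),max(y-r,0);q=g[y0:y+r,x0:x+r]
    n,l,st_,c=cv2.connectedComponentsWithStats((q>0.93*np.percentile(q,99.5)).astype(np.uint8))
    return [((c[k]+[x0,y0]).round(1),int(st_[k,4])) for k in range(1,n) if st_[k,4]>6],q.max()
for a in(-.05,0,.05):print(a,[proj(c,fr(a,-.01,0,.208)).round(1) for c in(T,S,C)])
p=fr(0,-.01,0,.208);print(top(t,proj(T,p)),top(s,proj(S,p)))
k=cv2.imread('pics/t_k2.png')[...,::-1];k3=cv2.imread('pics/s_k2.png')[...,::-1];p=fr(.28,-.01,0,.208);print('before',proj(T,p),top(k,proj(T,p)),proj(S,p),top(k3,proj(S,p)))
cv2.imwrite('pics/tf.png',t[...,::-1]);cv2.imwrite('pics/sf.png',s[...,::-1]);cv2.imwrite('pics/wf.png',w[...,::-1])
E
```

```text
[ 0.55821465 -0.07921332  0.19052489] [ 1.79898717e+02 -1.23116493e-01  1.07928237e+02] [ 0.16924276 -3.08435899  3.51818959] 0.012712519336320765 42.93736517429352 err 0.0012068904240649474 0.0006512527655574012 -0.00647511218368238
-0.05 [array([409.6, 203. ]), array([300.9, 109.4]), array([289. , 588.7])]
0 [array([408.1, 198.4]), array([297.9, 111. ]), array([321.1, 591.9])]
0.05 [array([406.4, 193.8]), array([294.9, 112.8]), array([353.5, 592.8])]
([(array([409.8, 182.3]), 569), (array([402.4, 214.7]), 208)], np.uint8(123)) ([(array([298.1, 112.2]), 19)], np.uint8(165))
before [398.63415739 173.77490561] ([(array([399.3, 173.2]), 31)], np.uint8(135)) [280.69365854 123.21470917] ([(array([280.8, 124.4]), 20)], np.uint8(162))
```

The scene view puts the cylinder top at (298.1,112.2). That is the same (+0.2,+1.2) offset from the upright prediction as before the lift, so the frame is upright and the cylinder is still in the cup. Grip and pose are steady.

```bash
python3 -c "
from workcell import ticket,bot
print(bot.get_obs()['time']);print(ticket.job_done())"
```

```text
21.475
the job is handed in; nothing more can be done
None
```

I handed the job in at 21.5 s: the tall cylinder is in the cup, the kickstand is down at its stop, and the frame is held upright by its bar; while backing out of the cup the arm touched its joint-3 and joint-4 limits (joint 4 read 130.527° against 130.52°, wrist force 46 N), which could count against it.

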